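Load the battery keeper and tuck its cover strip under the flap

TASK

Put the two flashlight batteries from the orange dish upright into the battery keeper's pockets, first the pocket on the robot's left, then the right one, and leave the other things on the credenza where they are. Then slide the long edge of the aluminium strip that is farther from its rib well under the keeper's wooden flap (more than half the slot's depth) without lifting the flap, so that it covers both pockets. Finish while holding the strip pressed firmly flat on the keeper: do not let go.

Things in the scene. Friction and masses are not known exactly. Their poses are not given: they have to be found in the camera images.
- keeper: Battery keeper: fixed wooden block 200 (x) x 170 (y) x 45 mm, flat top 45 mm above the credenza. Origin: centre of its underside; +x away from the robot, +y to the robot's left (within 15 degrees). Two round pockets in the top; behind them a wooden flap laps over the top with a slot below it, 134 mm wide between side cheeks, 30 mm deep from the flap's edge to a 6 mm high stop at x = +50 mm
- pocket_left (a point): Centre of the left pocket's mouth, at keeper (-20, +30, 45) mm: a round hole 21 mm in diameter and 37 mm deep, z up
- pocket_right (a point): Centre of the right pocket's mouth, at keeper (-20, -30, 45) mm, same hole
- flap (a joint): Lift of the flap about its rear hinge, rad: 0 lying in place, grows as the free edge rises (0.08 is about 5.6 mm at the edge). The flap is 150 mm wide (y), 5 mm thick, from its free edge at keeper x = +20 mm to the hinge at +90 mm; underside 8 mm above the block's top. Only its 80 g weight keeps it down
- flap_edge (a point): Middle of the flap's free edge (towards the robot), on its underside, at keeper (20, 0, 53) mm while it lies in place
- strip: Loose aluminium strip, about 160 g: flat leaf 95 (x) x 120 (y) x 4 mm; on it an upright dark wood pull rib 10 mm thick (x), 60 mm long (y), centred at x = -20 mm, its top 40 mm above the leaf's underside. Origin: centre of the leaf's underside; +x points to the edge to tuck (farther from the rib), away from the robot within 25 degrees. Starts flat on the credenza, left or right of the keeper
- strip_edge_l (a point): +y end of the strip's edge to be tucked, at strip (47.5, 60, 0) mm (underside)
- strip_edge_r (a point): -y end of the strip's edge to be tucked, at strip (47.5, -60, 0) mm (underside)
- dish: Fixed flat orange ceramic dish 130 (x) x 110 (y) mm with a 9 mm high rim 5 mm thick; its floor is 4 mm above the credenza. Origin: centre of its underside. On the other side of the keeper from the strip
- cell_a: Short grey lithium battery, a cylinder 17 mm in diameter and 34.5 mm tall with a small 8 mm contact in the top 1.5 mm, 18 g, standing upright in the dish. Origin: centre of its lower end, z up. Identical to cell_b
- cell_b: The other battery, the same, standing about 60 mm from cell_a (along the dish's x)
- flashlight: Matte black plastic flashlight, 130 mm long, 36 mm thick, lying crosswise between the keeper and the robot. Bystander, origin on its underside
- opener: Flat steel bottle opener with a ring end, 125 mm long, 5 mm thick. Bystander, origin on its underside
- key_jar: Open glass jar of keys, 84 mm across, 100 mm tall. Bystander, origin on its underside
- glasses_case: Black glasses case 160 x 62 x 40 mm. Bystander, origin on its underside
- lotion: White lotion bottle, 52 mm across, 140 mm tall. Bystander, origin on its underside
- remote: Grey remote control 150 x 45 x 18 mm. Bystander, origin on its underside

How it is judged (in metres and radians):
On the way, in this order (a step that is already met when the one before it is completed fails the run):
1. a battery stands fully down in the left pocket (((horizontal distance between cell_a and pocket_left below 0.005 m and z of cell_a in the frame of keeper below 0.0105 m and angle between cell_a's own z axis and vertical below 0.2 rad) or (horizontal distance between cell_b and pocket_left below 0.005 m and z of cell_b in the frame of keeper below 0.0105 m and angle between cell_b's own z axis and vertical below 0.2 rad))), for 0.2 s.
2. then a battery stands fully down in the right pocket too (((horizontal distance between cell_a and pocket_left below 0.005 m and z of cell_a in the frame of keeper below 0.0105 m and angle between cell_a's own z axis and vertical below 0.2 rad) or (horizontal distance between cell_b and pocket_left below 0.005 m and z of cell_b in the frame of keeper below 0.0105 m and angle between cell_b's own z axis and vertical below 0.2 rad)) and ((horizontal distance between cell_a and pocket_right below 0.005 m and z of cell_a in the frame of keeper below 0.0105 m and angle between cell_a's own z axis and vertical below 0.2 rad) or (horizontal distance between cell_b and pocket_right below 0.005 m and z of cell_b in the frame of keeper below 0.0105 m and angle between cell_b's own z axis and vertical below 0.2 rad))), for 0.2 s.
3. the strip's edge is under the flap along its whole width (x of each of strip_edge_l, strip_edge_r in the frame of keeper above 0.034 m and z of each of strip_edge_l, strip_edge_r in the frame of keeper below 0.052 m and z of strip in the frame of keeper above 0.043 m and y of strip in the frame of keeper between -0.012 and 0.012 m), for 0.1 s.
At the end, for the whole second after the job is handed in: Each pocket holds an upright battery within 2.5 mm of its floor; both ends of the strip's edge are 14 mm or more under the flap; the strip is flat (within 2.5 mm) and still on the keeper, pressed with over 4 N, the gripper on it with over 2 N; the flap is down (under 0.03 rad) (all of step 2 and x of each of strip_edge_l, strip_edge_r in the frame of keeper above 0.034 m and z of each of strip_edge_l, strip_edge_r, strip in the frame of keeper below 0.0475 m and z of strip in the frame of keeper above 0.043 m and y of strip in the frame of keeper between -0.012 and 0.012 m and contact force between strip and keeper above 4 N and contact force between the fingers and strip above 2 N and value of joint flap below 0.03 rad and linear speed of strip below 0.02 m/s); the arm keeps its last pose, push and grip.
It fails at once if the flap is lifted by more than 0.08 rad (value of joint flap above 0.08 rad).
It fails at once if a bystander is moved by more than 30 mm (distance of any of flashlight, opener, key_jar, glasses_case, lotion, remote from where it was at the start of the episode above 0.03 m).
It also fails if it takes over 72 s, if anything falls off the work surface, if the arm or the gripper's body presses on something with over 40 N, if the wrist force passes 120 N, or if a joint passes its speed limit or range.

ROBOT

A 6-joint arm with a two-finger parallel gripper is mounted at the origin on the work surface. World frame = base frame: x ahead of the robot, y to its left, z up, the work surface at z = 0. Lengths are in m, angles in degrees, forces in N, time in s.
With the tool pointing down it reaches from about 0.25 to 0.725 m from the base axis. Payload 9.7 kg.
Tool frame: the origin (TCP) lies at the very end of the fingers, on their centre line; the grasp point (between the pads) lies grasp_offset behind it (grasp_offset is the distance from the TCP to the grasp point, in m); z points along the fingers, y is the line along which they close (so a half turn about z gives the same grasp; the last joint's range is limited). The gripper opens to 85 mm and grips with 20 to 120 N. Pads are 22 mm wide; open, the fingers measure 114 mm over their backs; the gripper's body (76 mm by 85 mm) begins 54 mm behind the grasp point. The pads swing forward as they close: fully open they stand 13 mm farther back than shut.
Start: joints at [72.135, 4.979, 10.078, 95.1, 0, 90], TCP at [0.169, 0.523, 0.231] pointing down, gripper open.
Joint ranges: [-179.16, 179.16], [-48.56, 103.87], [-65.8, 70.77], [-126.05, 130.52], [-82.76, 87.17], [-180, 180]. Speed limits (degrees/s): [127.2, 127.2, 147.25, 180, 180, 180].

INTERFACE

Orientations are given as [roll, pitch, yaw] about the fixed x, y, z axes, in that order (R = Rz(yaw) Ry(pitch) Rx(roll)).
In Python, from workcell import get_obs, camera, calibration, job_done, recognise, cut_out, mark_of, grasp_offset gives the robot as it stands.
- The arm moves only by the tool servo_tool, never from a script. Its argument "moves" is a list of rows, each a list of 3 entries, a list of its own where there are three numbers: the turn, a rotation vector about the tool's x, y, z in degrees, then the shift along the tool's x, y, z in m, then the opening in per cent of the stroke, from 0 (shut) to 100 (fully open). In form: [[[ax, ay, az], [x, y, z], claw], ...]. A call has 1 to 12 rows; each row shifts and turns the commanded pose from where the row before left it, along the tool's axes as they then stand; what a row does not reach is not made up. A row lasts 1/10 s, in which the tool goes at most 50 mm and 8.59 degrees, less where a joint would pass 70% of its speed; a pose out of reach is approached as far as the arm can. A call is refused whole if a number of a shift passes 0.05 or a number of a turn 8.59, either way. A call with a gripper value outside its range is refused whole. The fingers move at their own pace and stop on an object; "force" is the grip in N (left out, the last holds). Time passes only in rows, so rows that do not move let the fingers close. It gives the time, the measured TCP pose, the force, the opening and the grip force at its end, in the units of the state.
- get_obs(): the state, without advancing time (a new reading comes with each control period).
- camera(name): name is "scene" or "top" or "wrist"; returns (picture, depth): 384x512x3 uint8, red, green, blue; 384x512 float32, m along the optical axis (not along the pixel's ray), 0 where there is no reading.
- calibration(name): a dict with "camera_matrix" (3x3 intrinsics, pixels), "dist" ([k1, k2, p1, p2, k3] as OpenCV has them; the pictures are not rectified), "R" (3x3) and "t" (3): a world point X has camera coordinates R X + t. Camera axes: x right, y down, z forward; pixel columns grow to the right and rows downward; lengths in m; the calibration is good to about 2 mm. A picture is of the moment at which its call begins: read the wrist's pose just before it. calibration takes no time and is no camera call; for the wrist camera it gives the pose at the moment of the call.
- job_done(): hands the job in; it is judged then, once.
Trained networks look in the newest picture that a camera, given by its name, has taken for a name from the list of things; names that differ only in an ending like _2 or _b are one class to them, and where a whole thing is asked for, a point or a joint stands for the part that bears it (a point fixed in the world has none). Each returns a list of dicts, best first, with "score" (0 to 1); they miss things now and then, are a little off and sometimes report something else, mostly with a low value. They report only what shows in the picture. A call takes as long as a camera call.
- recognise(name, camera): "xyz" ([x, y, z] in m, in the coordinates of the camera as it stood for that picture, good to about 4 mm: the middle of the surface that is visible of it).
- cut_out(name, camera): "mask" (384x512 bool, what is visible of it).
- mark_of(name, camera): "xyz" ([x, y, z] in m, in the coordinates of the camera as it stood for that picture, good to about 4 mm: a listed point, or the origin of a listed thing).
The state is a dict: "time": time; "q": joint angles; "qd": joint speeds; "joint_efforts": joint torques, N m; "ee_pos": TCP position; "tcp_rot": TCP orientation; "wrist_force": force on the tool from outside, world axes, zero at the start; "torque": the same for the moment, N m; "opening": finger opening in m; "grasp_force": force on a finger pad.
Only numpy, scipy, OpenCV 4.12 (cv2) and the standard library are available. Lean on these libraries where they do the work, as an engineer would, in place of code of your own. Each camera call takes 0.05 s, during which the arm holds its last target. There are 200 camera calls.

## Working session

There is one attempt and no reset: what is moved stays moved. The work goes in short steps, Python scripts to look and compute and a tool call to move; the robot and the scene stay as the last step left them, time stands still between calls to the robot, and variables do not carry over. Pictures are saved under pics/ and viewed, at most 13 in all, crops included, and the job is handed in when it is done.

Besides the shell and the picture viewer there is one more tool, called after ">>>" as name(argument=value, ...), one argument or row to a line, values as JSON. servo_tool: Moves the arm, as the interface text tells. Its arguments: {"type":"object","properties":{"moves":{"type":"array"},"force":{"type":"number"}},"required":["moves"]}

```bash
mkdir -p pics; ls; cat > h.py <<'E'
import numpy as np, cv2
from workcell import *
def snap(c):
    cal=calibration(c); p,d=camera(c); return p,d,cal
def save(p,n): cv2.imwrite('pics/'+n,cv2.cvtColor(p,cv2.COLOR_RGB2BGR))
def w(x,cal): return np.array(cal['R']).T@(np.array(x)-np.array(cal['t']))
def cloud(d,cal,mask=None):
    m=(d>0) if mask is None else (mask&(d>0))
    v,u=np.nonzero(m); z=d[v,u].astype(float)
    n=cv2.undistortPoints(np.stack([u,v],1).astype(float)[:,None],np.array(cal['camera_matrix']),np.array(cal['dist']))[:,0]
    return (np.c_[n*z[:,None],z]-np.array(cal['t']))@np.array(cal['R']), u, v
E
python3 - <<'E'
from h import *
print(grasp_offset, get_obs())
P=[]
for c in ['top','scene']:
    p,d,cal=snap(c); P.append(p)
    print(c,w([0,0,0],cal))
    for n in ['keeper','strip','dish','cell_a']:
        print(n,[(np.round(w(r['xyz'],cal),3),round(r['score'],2)) for r in mark_of(n,c)][:3])
    for n in ['pocket_left','pocket_right','flap_edge','strip_edge_l','strip_edge_r']:
        print(n,[(np.round(w(r['xyz'],cal),3),round(r['score'],2)) for r in mark_of(n,c)][:2])
save(np.hstack(P)[:, :],'a.png')
im=cv2.imread('pics/a.png'); cv2.imwrite('pics/a1.png',cv2.resize(P[0][:,:,::-1],(800,600)))
cv2.imwrite('pics/a2.png',cv2.resize(P[1][:,:,::-1],(800,600)))
E
```

```text
pics
0.0187 {'time': 0.0, 'q': array([7.21348629e+01, 5.01091993e+00, 1.00329661e+01, 9.50986671e+01,
       1.84654095e-04, 8.99996813e+01]), 'qd': array([ 0.03763014, -0.1043538 ,  0.07790399,  0.12806015,  0.1089344 ,
       -0.02696664]), 'joint_efforts': array([ 8.87945316e-04, -5.20393038e+01,  4.64802969e+01,  1.64178223e-02,
       -4.97818235e-06,  2.65220592e-06]), 'ee_pos': array([0.1686556 , 0.52325916, 0.23057147]), 'tcp_rot': array([-1.79923379e+02, -1.85080155e-04,  1.62135181e+02]), 'wrist_force': array([-0.86688895, -0.04452706,  1.05970122]), 'torque': array([0.01281239, 0.02845553, 0.03355534]), 'grasp_force': 0.0, 'opening': 0.08543787799263669}
top [0.4162342  0.01219912 1.11687109]
keeper [(array([ 0.588, -0.02 ,  0.049]), 0.51)]
strip [(array([ 0.519, -0.245,  0.002]), 0.93)]
dish [(array([ 0.477,  0.28 , -0.001]), 0.65), (array([0.576, 0.037, 0.049]), 0.64)]
cell_a [(array([ 0.589, -0.02 ,  0.05 ]), 0.65), (array([0.502, 0.268, 0.009]), 0.54), (array([0.441, 0.289, 0.008]), 0.43)]
pocket_left [(array([0.575, 0.039, 0.047]), 0.78)]
pocket_right [(array([ 0.587,
[... 265 characters left out ...]
array([ 0.584, -0.289,  0.001]), 0.76)]
scene [ 1.14929851 -0.34101297  0.78670552]
keeper [(array([ 0.603,  0.012, -0.   ]), 0.73)]
strip [(array([ 0.522, -0.245, -0.005]), 0.7)]
dish [(array([ 0.479,  0.28 , -0.002]), 0.75)]
cell_a [(array([0.44 , 0.281, 0.004]), 0.65), (array([ 0.503,  0.264, -0.001]), 0.63)]
pocket_left [(array([0.584, 0.04 , 0.048]), 0.83)]
pocket_right [(array([ 0.591, -0.023,  0.045]), 0.7)]
flap_edge [(array([0.619, 0.016, 0.051]), 0.75), (array([ 0.522, -0.244, -0.004]), 0.62)]
strip_edge_l [(array([ 0.55 , -0.171, -0.001]), 0.75), (array([ 0.59 , -0.285, -0.004]), 0.57)]
strip_edge_r [(array([ 0.55 , -0.171, -0.001]), 0.75), (array([ 0.59 , -0.285, -0.004]), 0.57)]
```

View pics/a1.png

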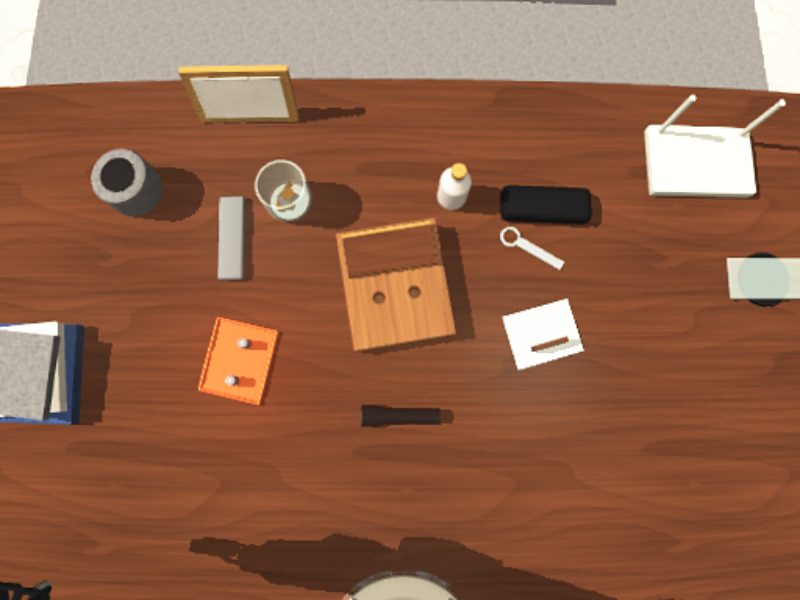

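View pics/a2.png

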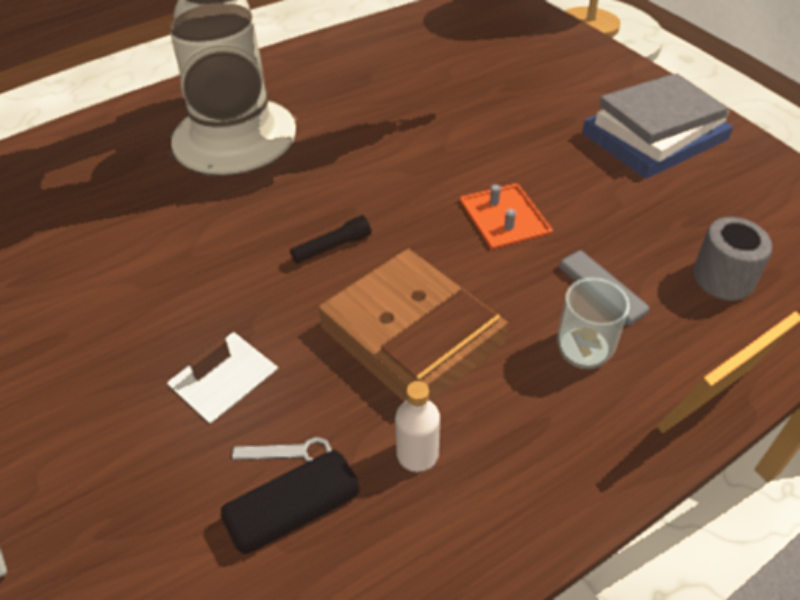

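The top view shows the dish with two cells at px (244,343) and (232,381), and the keeper with pockets at (379,297) and (414,292). The strip, with its dark rib, is at (542,333), and the flashlight is at (400,416). Next I refine the poses with depth.

```bash
python3 - <<'E'
from h import *
for c in ['top','scene']:
    p,d,cal=snap(c); X,u,v=cloud(d,cal); 
    def box(m,name):
        q=X[m]; r=cv2.minAreaRect((q[:,:2]*1000).astype(np.float32)); print(c,name,m.sum(),np.round(r[0],1),np.round(r[1],1),round(r[2],1),'z',np.round(np.percentile(q[:,2],[5,50,95]),4))
    for s,(a,b) in {'c1':(.441,.286),'c2':(.502,.267)}.items():
        m=(np.hypot(X[:,0]-a,X[:,1]-b)<.022)&(X[:,2]>.028)&(X[:,2]<.06); q=X[m]; print(c,s,m.sum(),np.round((q.min(0)+q.max(0))/2,4),np.round(np.median(q,0),4))
    k=(abs(X[:,0]-.6)<.14)&(abs(X[:,1]-.01)<.14)&(X[:,2]>.038)&(X[:,2]<.05); box(k,'block')
    col=p[v,u].astype(int)
    s=(abs(X[:,0]-.52)<.09)&(abs(X[:,1]+.245)<.09)&(col.min(1)>120)&(X[:,2]<.02); box(s,'leaf')
    s=(abs(X[:,0]-.52)<.09)&(abs(X[:,1]+.245)<.09)&(X[:,2]>.025); box(s,'rib')
    k=(abs(X[:,0]-.58)<.05)&(abs(X[:,1]-.01)<.07)&(X[:,2]<.043)&(col.sum(1)<330)&(X[:,2]>0)
    for y0 in (.04,-.021):
        q=X[k&(abs(X[:,1]-y0)<.02)&(abs(X[:,0]-.583)<.02)]; 
        if len(q):print(c,'pocket',len(q),np.round((q.min(0)+q.max(0))/2,4),np.round(q.mean(0),4))
    f=(abs(X[:,0]-.66)<.08)&(abs(X[:,1]-.015)<.12)&(X[:,2]>.0535)&(X[:,2]<.075);box(f,'flap')
E
```

```text
top c1 38 [0.4408 0.2846 0.0363] [0.4419 0.2843 0.0368]
top c2 41 [0.5043 0.2648 0.0369] [0.5043 0.2649 0.0368]
top block 3194 [605.2  11.5] [201.  170.5] 9.6 z [0.0422 0.0454 0.0486]
top leaf 1463 [ 522.4 -245.6] [ 97.3 124. ] 15.4 z [0.0004 0.0045 0.0078]
top rib 92 [ 503.5 -249.3] [10.1 60.6] 15.3 z [0.0365 0.0404 0.0435]
top pocket 45 [0.5816 0.0384 0.0231] [0.5848 0.0391 0.0149]
top pocket 41 [ 0.5942 -0.0217  0.0216] [ 0.595  -0.0216  0.013 ]
top flap 1579 [660.6  20.9] [ 74.1 150. ] 9.6 z [0.0554 0.0587 0.062 ]
scene c1 36 [0.4454 0.2832 0.0337] [0.4465 0.2824 0.0337]
scene c2 36 [0.5072 0.2657 0.035 ] [0.5073 0.2648 0.0351]
scene block 3602 [603.8  12.8] [203.  173.5] 9.3 z [0.0415 0.0442 0.0465]
scene leaf 1753 [ 521.5 -243.5] [102.2 124.4] 15.7 z [0.0004 0.0031 0.0056]
scene rib 214 [ 505.2 -250.3] [13.5 60.4] 13.8 z [0.0266 0.0369 0.0401]
scene pocket 53 [0.5779 0.0428 0.0308] [0.5716 0.0442 0.0339]
scene pocket 59 [ 0.586  -0.0184  0.0314] [ 0.5814 -0.0155  0.0331]
scene flap 2011 [659.5  21.7] [ 75.5 151.9] 9.7 z [0.0551 0.0573 0.0595]
```

>>> servo_tool(
  moves=[
    [[0, 0, 0], [-0.05, 0, 0], 40],
    [[0, 0, 0], [-0.05, -0.04, 0], 40],
    [[0, 0, 0], [-0.05, -0.04, 0], 40],
    [[0, 0, 0], [-0.05, -0.04, 0], 40],
    [[0, 0, 0], [-0.03, -0.01, 0], 40],
    [[0, 0, 0], [0, 0, 0], 40],
  ],
  force=40,
)

```text
time: 1.7
ee_pos: [0.3267, 0.362, 0.2316]
tcp_rot: [180.0, 0.1, 161.9]
wrist_force: [0.7, 0.2, -0.2]
opening: 0.0343
grasp_force: 0.0
```

>>> servo_tool(
  moves=[
    [[0, 0, 0], [-0.04, -0.01, 0], 40],
    [[0, 0, 0], [-0.04, -0.01, 0], 40],
    [[0, 0, 0], [-0.04, -0.01, 0.02], 40],
    [[0, 0, 0], [-0.04, -0.01, 0.03], 40],
    [[0, 0, 0], [0, 0, 0], 40],
    [[0, 0, 0], [0, 0, 0], 40],
  ],
)

```text
time: 2.3
ee_pos: [0.4637, 0.2772, 0.181]
tcp_rot: [-179.9, -0.1, 162.1]
wrist_force: [0.4, 0.3, -0.2]
opening: 0.0339
grasp_force: 0.0
```

```bash
cat >> h.py <<'E'
def cells(pts,n=None):
    o=get_obs(); p,d,cal=snap('wrist'); X,u,v=cloud(d,cal)
    print(np.round(o['ee_pos'],4),np.round(o['tcp_rot'],2))
    if n: save(p,n)
    for a,b in pts:
        m=(np.hypot(X[:,0]-a,X[:,1]-b)<.02)&(X[:,2]>.034)&(X[:,2]<.045); q=X[m]
        if len(q)>10:
            c,r=cv2.minEnclosingCircle((q[:,:2]*1e3).astype(np.float32)); print(m.sum(),np.round(c,1),round(r,1),np.round(q.mean(0),4))
    return o,p,d,cal,X,u,v
E
python3 - <<'E'
from h import *
cells([(.442,.2845),(.505,.265)],'b.png')
E
```

```text
[0.4637 0.2772 0.181 ] [-1.7992e+02 -9.0000e-02  1.6205e+02]
287 [440.2 286.6] 8.4 [0.44   0.2866 0.0367]
241 [502.3 268.1] 8.4 [0.5019 0.2683 0.0367]
```

View pics/b.png

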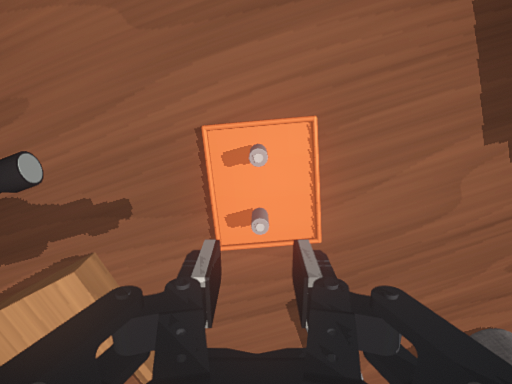

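The wrist view shows the dish centred, with cells at px (258,155) and (260,223). I'm going to the lower one (c2).

>>> servo_tool(
  moves=[
    [[0, 0, 0], [-0.02, 0.003, 0.0], 40],
    [[0, 0, 0], [-0.0195, 0, 0.03], 40],
    [[0, 0, 0], [0, 0, 0.04], 40],
    [[0, 0, 0], [0, 0, 0.03], 40],
    [[0, 0, 0], [0, 0, 0.03], 40],
    [[0, 0, 0], [0, 0, 0.025], 40],
    [[0, 0, 0], [0, 0, 0], 40],
  ],
)

```text
time: 3.05
ee_pos: [0.5001, 0.2688, 0.0246]
tcp_rot: [-179.8, -0.2, 162.2]
wrist_force: [-0.3, 0.0, 0.0]
opening: 0.0341
grasp_force: 0.0
```

```bash
python3 - <<'E'
from h import *
o,p,d,cal,X,u,v=cells([(.502,.268)],'c.png')
E
```

```text
[0.5001 0.2688 0.0246] [-1.7984e+02 -1.7000e-01  1.6225e+02]
1237 [501.  268.7] 19.6 [0.5015 0.2683 0.0371]
```

View pics/c.png

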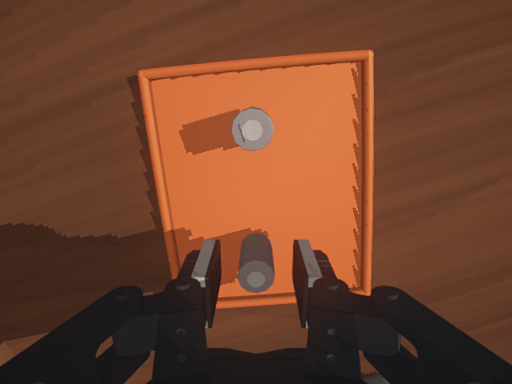

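The cell sits between the pads, its top at px (256,279). Closing.

>>> servo_tool(
  moves=[
    [[0, 0, 0], [0, 0, 0], 10],
    [[0, 0, 0], [0, 0, 0], 10],
    [[0, 0, 0], [0, 0, 0], 10],
    [[0, 0, 0], [0, 0, 0], 10],
    [[0, 0, 0], [0, 0, 0], 10],
  ],
  force=40,
)

```text
time: 3.6
ee_pos: [0.5035, 0.2692, 0.0291]
tcp_rot: [179.8, 0.1, 162.1]
wrist_force: [-1.1, 2.3, 7.3]
opening: 0.0144
grasp_force: 39.4
```

```bash
cat > held.py <<'E'
from h import *
o=get_obs(); p,d,cal=snap('wrist'); X,u,v=cloud(d,cal)
R=cv2.Rodrigues(np.zeros(3))[0]
from scipy.spatial.transform import Rotation as Ro
R=Ro.from_euler('xyz',o['tcp_rot'],degrees=True).as_matrix()
T=(X-o['ee_pos'])@R   # tool frame
col=p[v,u].astype(int)
m=(abs(T[:,1])<.009)&(abs(T[:,0])<.02)&(T[:,2]<-.005)&(T[:,2]>-.03)
q=T[m]; print(o['opening'],o['grasp_force'],m.sum(), np.round(q.min(0),4),np.round(q.max(0),4))
top=q[:,2]<np.percentile(q[:,2],10)+.002
t=q[top]; c,r=cv2.minEnclosingCircle((t[:,:2]*1e3).astype(np.float32)); print('top',top.sum(),np.round(t.mean(0),4),np.round(c,1),round(r,1))
E
python3 held.py
```

```text
0.014358755506351925 39.350295066833496 1417 [-0.0099 -0.009  -0.03  ] [ 0.0131  0.009  -0.005 ]
top 192 [ 0.0062 -0.0002 -0.0261] [ 2.4 -0. ] 13.6
```

```bash
python3 - <<'E'
from h import *
o=get_obs();print(o['ee_pos'],o['wrist_force'],o['opening'])
p,d,cal=snap('wrist');save(cv2.resize(p[150:384,120:400],(700,585)),'d.png')
o=get_obs();print(o['ee_pos'],o['wrist_force'],o['opening'])
E
```

```text
[0.50352741 0.26924204 0.0291608 ] [-0.7654166   1.04804947  6.70668354] 0.014314901153075156
[0.50349711 0.26923816 0.02916459] [-0.85135812  0.90256693  6.83128455] 0.014602211558682326
```

View pics/d.png

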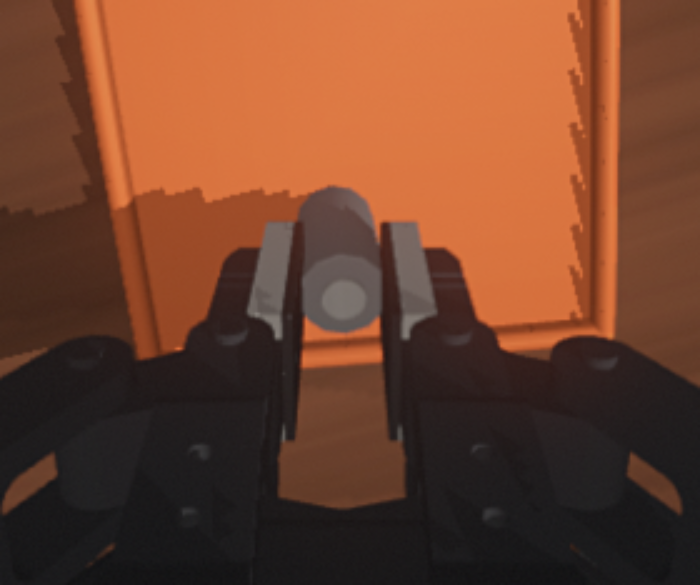

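Cell is gripped upright, with its contact at about px (258,269) in the full frame. Next I lift it and carry it above the left pocket.

>>> servo_tool(
  moves=[
    [[0, 0, 0], [0, 0, -0.02], 10],
    [[0, 0, 0], [0, 0, -0.05], 10],
    [[0, 0, 0], [-0.015, -0.02, -0.05], 10],
    [[0, 0, 0], [-0.025, -0.035, -0.02], 10],
    [[0, 0, 0], [-0.025, -0.035, 0], 10],
    [[0, 0, 0], [-0.025, -0.035, 0], 10],
    [[0, 0, 0], [-0.025, -0.035, 0], 10],
    [[0, 0, 0], [-0.025, -0.035, 0], 10],
    [[0, 0, 0], [0, 0, 0], 10],
    [[0, 0, 0], [0, 0, 0], 10],
  ],
)

```text
time: 4.7
ee_pos: [0.5752, 0.0413, 0.1621]
tcp_rot: [180.0, 0.0, 162.0]
wrist_force: [-0.5, 0.5, 0.2]
opening: 0.0143
grasp_force: 39.0
```

```bash
cat > look.py <<'E'
from h import *
import sys
from scipy.spatial.transform import Rotation as Ro
def run(name,pk,ref):
    o=get_obs(); p,d,cal=snap('wrist'); X,u,v=cloud(d,cal)
    R=Ro.from_euler('xyz',o['tcp_rot'],degrees=True).as_matrix()
    T=(X-o['ee_pos'])@R
    print('ee',np.round(o['ee_pos'],4),np.round(o['tcp_rot'],2),'open',round(o['opening'],4),'F',np.round(o['wrist_force'],1))
    K=np.array(cal['camera_matrix']); D=np.array(cal['dist'])
    save(p,name)
    # held cell: top points
    m=(abs(T[:,1])<.0075)&(abs(T[:,0])<.02)&(T[:,2]<.002)&(T[:,2]>-.02)
    q=T[m]
    if len(q)>20:
        z=np.percentile(q[:,2],3); t=q[q[:,2]<z+.003]
        c,r=cv2.minEnclosingCircle((t[:,:2]*1e3).astype(np.float32)); print('held',len(t),z,np.round(t.mean(0),4),np.round(c,1),round(r,1))
    # pockets: intersect pixel rays with plane z=.045, dark / deep pixels
    top=(abs(X[:,2]-.045)<.004); 
    for nm in pk:
        for r in mark_of(nm,'wrist')[:2]: print(nm,np.round(w(r['xyz'],cal),4),round(r['score'],2))
    C=w([0,0,0],cal); vv,uu=np.mgrid[0:384,0:512]
    n=cv2.undistortPoints(np.stack([uu.ravel(),vv.ravel()],1).astype(float)[:,None],K,D)[:,0]
    ray=np.c_[n,np.ones(len(n))]@np.array(cal['R']); P=C+ray*((.045-C[2])/ray[:,2])[:,None]
    zz=np.full(384*512,np.nan); zz[v*512+u]=X[:,2]
    for a,b in ref:
        deep=(np.hypot(P[:,0]-a,P[:,1]-b)<.016)&(zz<.0425)
        if deep.sum()>20:
            c,r=cv2.minEnclosingCircle((P[deep,:2]*1e3).astype(np.float32)); print('hole',deep.sum(),np.round(c,1),round(r,1),np.round(P[deep].mean(0),4))
    b=top&(X[:,0]<.61); print('blockz',np.round(np.median(X[b,2]),4))
if __name__=='__main__': run(sys.argv[1],['pocket_left','pocket_right'],[(.5798,.0383),(.5898,-.0209)])
E
python3 look.py e.png
```

```text
ee [0.5752 0.0413 0.1621] [1.7998e+02 3.0000e-02 1.6201e+02] open 0.0143 F [-0.5  0.5  0.2]
held 79 -0.015613179268886395 [ 0.0028 -0.0031 -0.0159] [1.9 0.1] 13.3
pocket_left [0.5791 0.0385 0.0491] 0.82
pocket_right [ 0.5849 -0.0218  0.0442] 0.84
pocket_right [ 0.6727 -0.2378 -0.0028] 0.7
hole 474 [577.6  40.5] 10.6 [0.5772 0.0405 0.045 ]
hole 430 [589.4 -19.2] 12.4 [ 0.5873 -0.0185  0.045 ]
blockz 0.0444
```

View pics/e.png

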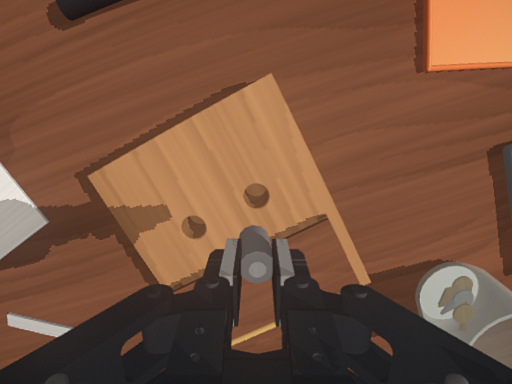

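Holes show at px (256,195) and (194,227), and the held cell's contact is at (258,269).

```bash
cat > held2.py <<'E'
from h import *
import sys
from scipy.spatial.transform import Rotation as Ro
def held(px,z):
    o=get_obs(); cal=calibration('wrist')
    R=Ro.from_euler('xyz',o['tcp_rot'],degrees=True).as_matrix()
    n=cv2.undistortPoints(np.array([[px]],float),np.array(cal['camera_matrix']),np.array(cal['dist']))[0,0]
    C=R.T@(w([0,0,0],cal)-o['ee_pos']); r=R.T@(np.array(cal['R']).T@np.r_[n,1])
    return C+r*(z-C[2])/r[2]
if __name__=='__main__':
    im=cv2.cvtColor(cv2.imread('pics/'+sys.argv[1]),cv2.COLOR_BGR2GRAY); s=im[250:290,238:278]
    m=(s>np.percentile(s[12:28,12:28],60)).astype(np.uint8)
    n,l,st,ce=cv2.connectedComponentsWithStats(m); k=l[19,20]; print(k,st[k],ce[k]+[238,250])
    px=ce[k]+[238,250]
    for z in (-.007,-.0093,-.012): print(z,np.round(held(px,z),4), np.round(held((258,269),z),4))
E
python3 held2.py e.png
```

```text
0 [   0    0   40   40 1497] [257.57982632 269.52237809]
-0.007 [-0.0015  0.0008 -0.007 ] [-0.0013  0.001  -0.007 ]
-0.0093 [-0.0003  0.0008 -0.0093] [ 0.      0.001  -0.0093]
-0.012 [ 0.0012  0.0008 -0.012 ] [ 0.0015  0.001  -0.012 ]
```

>>> servo_tool(
  moves=[
    [[0, 0, 0], [-0.003, -0.0005, 0.02], 10],
    [[0, 0, 0], [0, 0, 0.03], 10],
    [[0, 0, 0], [0, 0, 0.03], 10],
    [[0, 0, 0], [0, 0, 0], 10],
    [[0, 0, 0], [0, 0, 0], 10],
  ],
)

```text
time: 5.35
ee_pos: [0.5774, 0.0418, 0.0822]
tcp_rot: [-180.0, -0.0, 162.2]
wrist_force: [0.4, 0.1, -1.1]
opening: 0.0142
grasp_force: 39.0
```

```bash
python3 look.py f.png; python3 -c "
import cv2
p=cv2.imread('pics/f.png');cv2.imwrite('pics/f1.png',cv2.resize(p[150:330,150:390],(800,600),interpolation=cv2.INTER_CUBIC))"
```

```text
ee [0.5774 0.0418 0.0822] [-1.7999e+02 -2.0000e-02  1.6221e+02] open 0.0142 F [ 0.4  0.1 -1.1]
held 71 -0.015379568704439217 [ 0.0028 -0.0037 -0.0157] [ 1.7 -0.4] 13.3
pocket_left [0.5787 0.0384 0.0455] 0.62
pocket_right [ 0.5835 -0.0237  0.0472] 0.96
hole 396 [577.4  38.9] 11.6 [0.5731 0.0415 0.045 ]
hole 751 [586.9 -18.8] 10.6 [ 0.5867 -0.0182  0.045 ]
blockz 0.0444
```

View pics/f1.png

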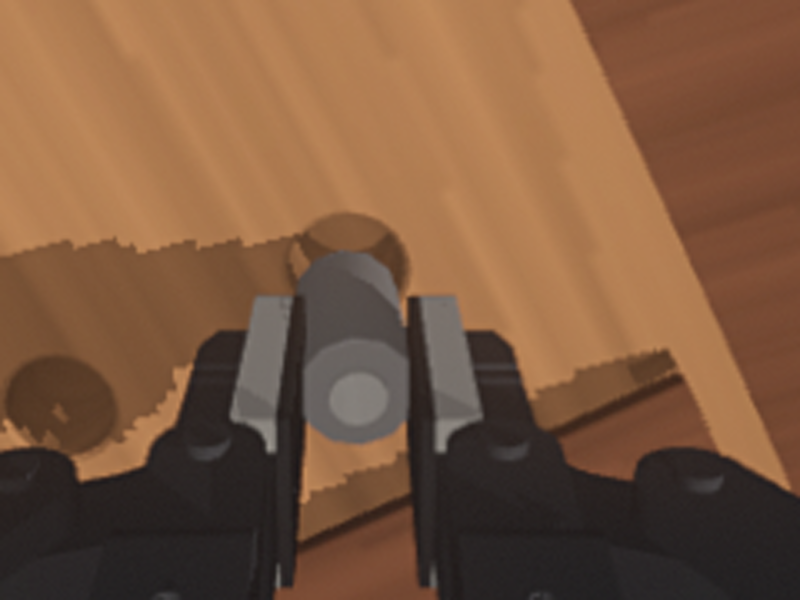

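```bash
python3 - <<'E'
from held2 import *
o=get_obs();z=o['ee_pos'][2]
h=held((255,229.5),z-.045); print('hole',h)
for zz in (.022,.025,.027):print('bottom front edge',zz,held((255.3,225),zz),'back pt hole edge',)
print('hole front edge',held((255,213.6),z-.045),held((237,229),z-.045),held((273,229),z-.045))
for zz in(-.007,-.0095,-.012): print('top front edge',held((257.5,251.7),zz),'contact',held((257.5,269.5),zz))
E
```

```text
hole [-0.00025976 -0.00057943  0.03876603]
bottom front edge 0.022 [ 0.00912271 -0.00034185  0.022     ] back pt hole edge
bottom front edge 0.025 [ 0.00795301 -0.00035187  0.025     ] back pt hole edge
bottom front edge 0.027 [ 0.00717321 -0.00035855  0.027     ] back pt hole edge
hole front edge [ 0.00968427 -0.00056155  0.03876603] [ 5.96213245e-05 -1.12079884e-02  3.87660282e-02] [4.60998433e-05 1.00492897e-02 3.87660282e-02]
top front edge [ 0.00753114  0.0007272  -0.007     ] contact [-0.00147965  0.00073159 -0.007     ]
top front edge [ 0.00874464  0.00071756 -0.0095    ] contact [-9.93695920e-05  7.21867385e-04 -9.50000000e-03]
top front edge [ 0.00995813  0.00070792 -0.012     ] contact [ 0.00128091  0.00071215 -0.012     ]
```

>>> servo_tool(
  moves=[
    [[0, 0, 0], [-0.0004, -0.0002, 0.008], 10],
    [[0, 0, 0], [0, 0, 0.008], 10],
    [[0, 0, 0], [0, 0, 0.008], 10],
    [[0, 0, 0], [0, 0, 0.007], 10],
    [[0, 0, 0], [0, 0, 0.0], 10],
    [[0, 0, 0], [0, 0, 0.0], 10],
  ],
)

```text
time: 6.1
ee_pos: [0.5778, 0.0405, 0.0503]
tcp_rot: [-180.0, -0.0, 162.1]
wrist_force: [1.1, 0.3, 0.4]
opening: 0.0146
grasp_force: 39.0
```

>>> servo_tool(
  moves=[
    [[0, 0, 0], [0, 0, 0], 25],
    [[0, 0, 0], [0, 0, 0], 35],
    [[0, 0, 0], [0, 0, 0], 40],
    [[0, 0, 0], [0, 0, 0], 40],
    [[0, 0, 0], [0, 0, -0.02], 40],
    [[0, 0, 0], [0, 0, -0.04], 40],
    [[0, 0, 0], [0, 0, -0.05], 40],
    [[0, 0, 0], [0, 0, 0], 40],
    [[0, 0, 0], [0, 0, 0], 40],
  ],
)

```text
time: 7.0
ee_pos: [0.5788, 0.0406, 0.1622]
tcp_rot: [179.9, 0.2, 162.1]
wrist_force: [1.2, -0.1, -0.5]
opening: 0.0335
grasp_force: 0.0
```

```bash
python3 - <<'E'
from h import *
o=get_obs();p,d,cal=snap('wrist');X,u,v=cloud(d,cal)
m=np.hypot(X[:,0]-.5776,X[:,1]-.0405)<.005
print(o['ee_pos'],m.sum(),np.round(np.percentile(X[m,2],[5,50,95]),4)); save(p,'g.png')
E
```

```text
[0.57875526 0.04062593 0.1621827 ] 112 [0.0394 0.0412 0.0428]
```

The cell is fully down, with its top at about 42 mm. Going for the second cell.

>>> servo_tool(
  moves=[
    [[0, 0, 0], [0.035, 0.032, 0], 40],
    [[0, 0, 0], [0.035, 0.032, 0], 40],
    [[0, 0, 0], [0.035, 0.032, 0], 40],
    [[0, 0, 0], [0.035, 0.032, 0], 40],
    [[0, 0, 0], [0.035, 0.032, 0], 40],
    [[0, 0, 0], [0.033, 0.031, 0], 40],
    [[0, 0, 0], [0, 0, 0], 40],
    [[0, 0, 0], [0, 0, 0], 40],
  ],
)

```text
time: 7.85
ee_pos: [0.4376, 0.2866, 0.1592]
tcp_rot: [-179.9, -0.1, 162.3]
wrist_force: [1.3, 0.0, 0.5]
opening: 0.0343
grasp_force: 0.0
```

```bash
python3 -c "
from h import *
cells([(.4402,.2866)],'i.png')"
```

```text
[0.4376 0.2866 0.1592] [-1.7989e+02 -7.0000e-02  1.6228e+02]
303 [440.3 286.6] 8.6 [0.44   0.2867 0.0367]
```

>>> servo_tool(
  moves=[
    [[0, 0, 0], [-0.0025, 0.0008, 0.03], 40],
    [[0, 0, 0], [0, 0, 0.03], 40],
    [[0, 0, 0], [0, 0, 0.03], 40],
    [[0, 0, 0], [0, 0, 0.03], 40],
    [[0, 0, 0], [0, 0, 0.012], 40],
    [[0, 0, 0], [0, 0, 0], 40],
    [[0, 0, 0], [0, 0, 0], 10],
    [[0, 0, 0], [0, 0, 0], 10],
    [[0, 0, 0], [0, 0, 0], 10],
    [[0, 0, 0], [0, 0, 0], 10],
    [[0, 0, 0], [0, 0, 0], 10],
    [[0, 0, 0], [0, 0, 0], 10],
  ],
)

```text
time: 9.1
ee_pos: [0.442, 0.2866, 0.03]
tcp_rot: [179.9, 0.1, 162.1]
wrist_force: [-1.2, 0.3, 5.4]
opening: 0.0142
grasp_force: 39.5
```

>>> servo_tool(
  moves=[
    [[0, 0, 0], [0, 0, -0.02], 10],
    [[0, 0, 0], [0, 0, -0.05], 10],
    [[0, 0, 0], [-0.02, -0.02, -0.04], 10],
    [[0, 0, 0], [-0.035, -0.035, 0], 10],
    [[0, 0, 0], [-0.035, -0.037, 0], 10],
    [[0, 0, 0], [-0.035, -0.037, 0], 10],
    [[0, 0, 0], [-0.035, -0.037, 0], 10],
    [[0, 0, 0], [-0.035, -0.037, 0], 10],
    [[0, 0, 0], [-0.035, -0.037, 0.0], 10],
    [[0, 0, 0], [-0.0045, -0.005, 0.02], 10],
    [[0, 0, 0], [0, 0, 0.03], 10],
    [[0, 0, 0], [0, 0, 0], 10],
  ],
)

```text
time: 10.3
ee_pos: [0.5853, -0.0153, 0.0848]
tcp_rot: [-179.9, -0.3, 162.1]
wrist_force: [-0.9, -0.1, -0.9]
opening: 0.0141
grasp_force: 39.1
```

>>> servo_tool(
  moves=[
    [[0, 0, 0], [0, 0, 0], 10],
    [[0, 0, 0], [0, 0, 0], 10],
  ],
)

```text
time: 10.5
ee_pos: [0.5879, -0.0143, 0.0904]
tcp_rot: [180.0, 0.1, 162.2]
wrist_force: [0.4, -0.9, 1.2]
opening: 0.0141
grasp_force: 39.1
```

>>> servo_tool(
  moves=[
    [[0, 0, 0], [-0.0028, -0.0043, 0.008], 10],
    [[0, 0, 0], [0, 0, 0], 10],
    [[0, 0, 0], [0, 0, 0], 10],
  ],
)

```text
time: 10.8
ee_pos: [0.5886, -0.0197, 0.0807]
tcp_rot: [-180.0, 0.0, 162.1]
wrist_force: [0.1, 0.9, -0.3]
opening: 0.0145
grasp_force: 39.1
```

```bash
python3 look.py j.png; python3 -c "
import cv2
p=cv2.imread('pics/j.png');cv2.imwrite('pics/j1.png',cv2.resize(p[150:330,150:390],(800,600),interpolation=cv2.INTER_CUBIC))"
```

```text
ee [ 0.5886 -0.0197  0.0807] [-180.      0.    162.14] open 0.0145 F [ 0.1  0.9 -0.3]
held 95 -0.016844807400445538 [ 0.0009 -0.0006 -0.0165] [ 1.5 -0.4] 13.2
pocket_left [0.5793 0.0429 0.0454] 0.82
pocket_right [ 0.5898 -0.0184  0.0507] 0.67
pocket_right [ 0.5844 -0.0241  0.0478] 0.62
hole 996 [578.8  40.2] 11.9 [0.5771 0.0396 0.045 ]
hole 356 [587.6 -19.4] 10.8 [ 0.5829 -0.017   0.045 ]
blockz 0.0444
```

View pics/j1.png

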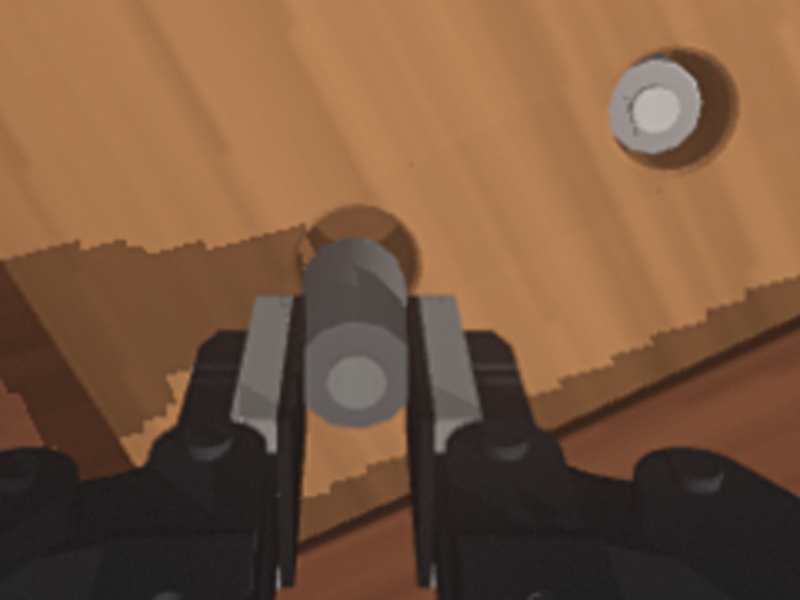

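>>> servo_tool(
  moves=[
    [[0, 0, 0], [0.0003, 0.0008, 0.006], 10],
    [[0, 0, 0], [0, 0, 0.008], 10],
    [[0, 0, 0], [0, 0, 0.008], 10],
    [[0, 0, 0], [0, 0, 0.008], 10],
    [[0, 0, 0], [0, 0, 0.0], 10],
    [[0, 0, 0], [0, 0, 0.0], 10],
  ],
)

```text
time: 11.55
ee_pos: [0.5884, -0.0189, 0.0503]
tcp_rot: [-180.0, -0.0, 162.1]
wrist_force: [-0.2, 0.2, 0.5]
opening: 0.0141
grasp_force: 39.1
```

>>> servo_tool(
  moves=[
    [[0, 0, 0], [0, 0, 0], 25],
    [[0, 0, 0], [0, 0, 0], 35],
    [[0, 0, 0], [0, 0, 0], 40],
    [[0, 0, 0], [0, 0, 0], 40],
    [[0, 0, 0], [0, 0, -0.02], 40],
    [[0, 0, 0], [0, 0, -0.04], 40],
    [[0, 0, 0], [0, 0, -0.05], 40],
    [[0, 0, 0], [0, 0, 0], 40],
    [[0, 0, 0], [0, 0, 0], 40],
  ],
)

```text
time: 12.45
ee_pos: [0.5893, -0.0189, 0.1622]
tcp_rot: [180.0, 0.2, 162.1]
wrist_force: [0.2, 1.1, -0.8]
opening: 0.0343
grasp_force: 0.0
```

```bash
python3 - <<'E'
from h import *
o=get_obs();p,d,cal=snap('wrist');X,u,v=cloud(d,cal);save(p,'k.png')
for a,b in ((.5778,.0405),(.5878,-.0187)):
  m=np.hypot(X[:,0]-a,X[:,1]-b)<.005
  print(o['ee_pos'],m.sum(),np.round(np.percentile(X[m,2],[5,50,95]),4))
E
```

```text
[ 0.58933636 -0.01888317  0.16222902] 112 [0.0396 0.041  0.0427]
[ 0.58933636 -0.01888317  0.16222902] 107 [0.0399 0.0415 0.0428]
```

Both cells are down. Rotating and moving to the strip.

>>> servo_tool(
  moves=[
    [[0, 0, 8.1], [0, 0, -0.02], 40],
    [[0, 0, 8.1], [0, 0, 0], 40],
    [[0, 0, 8.1], [0, 0, 0], 40],
    [[0, 0, 8.1], [0, 0, 0], 40],
    [[0, 0, 8.1], [0, 0, 0], 40],
    [[0, 0, 8.1], [0, 0, 0], 40],
    [[0, 0, 8.1], [0, 0, 0], 40],
    [[0, 0, 0], [-0.04, -0.03, 0], 40],
    [[0, 0, 0], [-0.04, -0.03, 0], 40],
    [[0, 0, 0], [-0.04, -0.03, 0], 40],
    [[0, 0, 0], [-0.04, -0.03, 0], 40],
    [[0, 0, 0], [-0.038, -0.025, 0], 40],
  ],
)

```text
time: 13.7
ee_pos: [0.4997, -0.2498, 0.179]
tcp_rot: [-179.9, -0.1, 105.4]
wrist_force: [0.5, 0.0, -0.7]
opening: 0.034
grasp_force: 0.0
```

>>> servo_tool(
  moves=[
    [[0, 0, 0], [0, 0, 0], 40],
    [[0, 0, 0], [0, 0, 0], 40],
  ],
)

```text
time: 13.9
ee_pos: [0.5005, -0.2489, 0.1791]
tcp_rot: [-179.9, -0.1, 105.3]
wrist_force: [0.8, 0.8, -0.2]
opening: 0.0344
grasp_force: 0.0
```

```bash
cat > strip.py <<'E'
from h import *
import sys
o=get_obs();p,d,cal=snap('wrist');X,u,v=cloud(d,cal);save(p,sys.argv[1])
print(np.round(o['ee_pos'],4),np.round(o['tcp_rot'],2))
def box(m,name):
    q=X[m]; r=cv2.minAreaRect((q[:,:2]*1000).astype(np.float32)); print(name,m.sum(),np.round(r[0],1),np.round(r[1],1),round(r[2],2),'z',np.round(np.percentile(q[:,2],[5,50,95]),4))
col=p[v,u].astype(int); n=(np.hypot(X[:,0]-.52,X[:,1]+.245)<.09)
box(n&(X[:,2]>.03)&(X[:,2]<.05)&(abs(X[:,0]-.503)<.03)&(abs(X[:,1]+.249)<.045),'rib')
box(n&(col.min(1)>120)&(abs(X[:,2]-.004)<.004),'leaf')
E
python3 strip.py l.png
```

```text
[ 0.5005 -0.2489  0.1791] [-1.799e+02 -1.100e-01  1.053e+02]
rib 784 [ 501.8 -248.4] [10.  59.7] 15.38 z [0.0373 0.0393 0.0404]
leaf 10443 [ 521.1 -243.6] [ 96.5 120.4] 15.52 z [0.0022 0.0034 0.0046]
```

View pics/l.png

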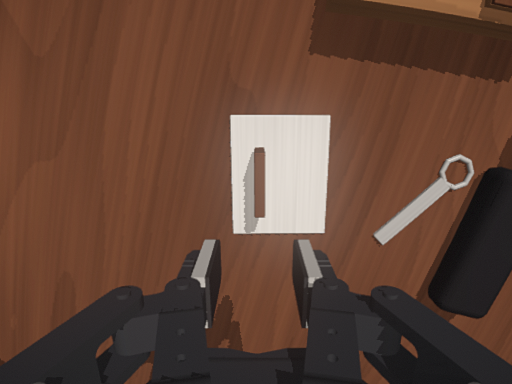

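Strip leaf is at px (280,175) and the rib at (260,182), centred between the pads. Descending and gripping.

>>> servo_tool(
  moves=[
    [[0, 0, 0], [0, 0.001, 0.03], 40],
    [[0, 0, 0], [0, 0, 0.04], 40],
    [[0, 0, 0], [0, 0, 0.04], 40],
    [[0, 0, 0], [0, 0, 0.03], 40],
    [[0, 0, 0], [0, 0, 0.023], 40],
    [[0, 0, 0], [0, 0, 0], 40],
    [[0, 0, 0], [0, 0, 0], 40],
    [[0, 0, 0], [0, 0, 0], 5],
    [[0, 0, 0], [0, 0, 0], 0],
    [[0, 0, 0], [0, 0, 0], 0],
    [[0, 0, 0], [0, 0, 0], 0],
    [[0, 0, 0], [0, 0, 0], 0],
  ],
  force=80,
)

```text
time: 15.15
ee_pos: [0.5036, -0.2483, 0.0196]
tcp_rot: [179.8, 0.1, 105.4]
wrist_force: [0.4, 2.7, 6.3]
opening: 0.0079
grasp_force: 80.3
```

>>> servo_tool(
  moves=[
    [[0, 0, 0], [0, 0, 0], 0],
    [[0, 0, 0], [0, 0, 0], 0],
    [[0, 0, 0], [0, 0, 0], 0],
  ],
)

```text
time: 15.45
ee_pos: [0.5036, -0.2482, 0.0195]
tcp_rot: [179.8, 0.1, 105.4]
wrist_force: [0.8, 2.3, 6.2]
opening: 0.0083
grasp_force: 80.3
```

>>> servo_tool(
  moves=[
    [[0, 0, 0], [0, 0, -0.01], 0],
    [[0, 0, 0], [0, 0, -0.03], 0],
    [[0, 0, 0], [0, 0, -0.04], 0],
    [[0, 0, 0], [0.01, 0, -0.02], 0],
    [[0, 0, 0], [0.03, 0.013, 0], 0],
    [[0, 0, 0], [0.035, 0.016, 0], 0],
    [[0, 0, 0], [0.035, 0.016, 0], 0],
    [[0, 0, 0], [0.035, 0.016, 0], 0],
    [[0, 0, 0], [0.035, 0.016, 0], 0],
    [[0, 0, 0], [0.035, 0.016, 0], 0],
    [[0, 0, 0], [0.018, 0.01, 0], 0],
    [[0, 0, 5.7], [0, 0, 0], 0],
  ],
)

```text
time: 16.65
ee_pos: [0.54, 0.0065, 0.1183]
tcp_rot: [180.0, -0.0, 99.9]
wrist_force: [-0.7, 0.3, -1.5]
opening: 0.0084
grasp_force: 79.1
```

>>> servo_tool(
  moves=[
    [[0, 0, 0], [0, 0, 0], 0],
    [[0, 0, 0], [0, 0, 0], 0],
  ],
)

```text
time: 16.85
ee_pos: [0.5397, 0.0037, 0.118]
tcp_rot: [180.0, 0.0, 99.9]
wrist_force: [0.1, 0.2, -1.9]
opening: 0.0083
grasp_force: 79.1
```

```bash
cat > hs.py <<'E'
from h import *
import sys
from scipy.spatial.transform import Rotation as Ro
o=get_obs();p,d,cal=snap('wrist');X,u,v=cloud(d,cal);save(p,sys.argv[1])
R=Ro.from_euler('xyz',o['tcp_rot'],degrees=True).as_matrix(); T=(X-o['ee_pos'])@R
print(np.round(o['ee_pos'],4),np.round(o['tcp_rot'],2),np.round(o['wrist_force'],1),o['grasp_force'])
col=p[v,u].astype(int)
m=(col.min(1)>115)&(np.ptp(col,axis=1)<40)&(abs(T[:,2]-.0155)<.008)&(abs(T[:,0])<.08)&(abs(T[:,1]-.02)<.08)
q=T[m]; A=np.c_[q[:,:2],np.ones(len(q))]; c=np.linalg.lstsq(A,q[:,2],rcond=None)[0]
print('leaf n',len(q),'tilt deg about y,x',np.round(np.degrees(c[:2]),2),'z0',c[2]); r=cv2.minAreaRect((q[:,:2]*1e3).astype(np.float32)); print(np.round(r[0],1),np.round(r[1],1),r[2], np.round(q.max(0),4))
W=(X[:,2]>.054)&(X[:,2]<.062)&(abs(X[:,0]-.66)<.08)&(abs(X[:,1]-.02)<.1)&~((abs(T[:,1])<.04)&(abs(T[:,0])<.03))&(np.ptp(col,axis=1)>30)
q=X[W]; 
if len(q)>50: r=cv2.minAreaRect((q[:,:2]*1e3).astype(np.float32)); print('flap',len(q),np.round(r[0],1),np.round(r[1],1),round(r[2],2),'z',np.round(np.percentile(q[:,2],[5,50,95]),4))
E
python3 hs.py m.png
```

```text
[0.5397 0.0037 0.118 ] [1.7999e+02 1.0000e-02 9.9870e+01] [ 0.1  0.2 -1.9] 79.09955263137817
leaf n 24293 tilt deg about y,x [-0.12  0.15] z0 0.01612606127767619
[-0.3 18.9] [ 95.4 119.8] 89.99327850341797 [0.0596 0.0666 0.0185]
flap 21038 [658.3  22.8] [ 74.  150.9] 9.77 z [0.0563 0.0573 0.0587]
```

View pics/m.png

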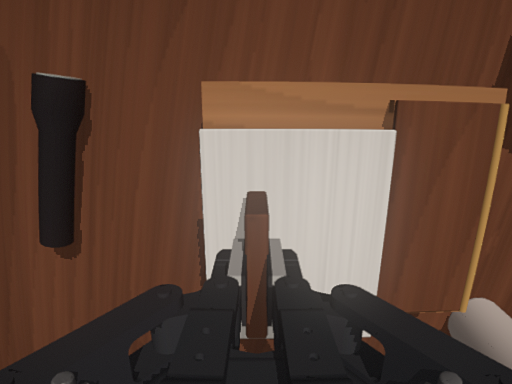

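The strip is level and square to the flap, with its edge short of the flap. Lowering.

>>> servo_tool(
  moves=[
    [[0, 0, 0], [0, 0, 0.02], 0],
    [[0, 0, 0], [0, 0, 0.02], 0],
    [[0, 0, 0], [0, 0, 0.0105], 0],
    [[0, 0, 0], [0, 0, 0], 0],
    [[0, 0, 0], [0, 0, 0], 0],
    [[0, 0, 0], [0, 0, 0], 0],
  ],
)

```text
time: 17.5
ee_pos: [0.5402, 0.0038, 0.0681]
tcp_rot: [179.9, 0.0, 99.7]
wrist_force: [-0.1, -0.3, -1.1]
opening: 0.0081
grasp_force: 79.1
```

```bash
python3 hs.py n.png
```

```text
[0.5402 0.0038 0.0681] [1.7993e+02 1.0000e-02 9.9740e+01] [-0.1 -0.3 -1.1] 79.08903479576111
leaf n 24277 tilt deg about y,x [-0.1   0.13] z0 0.016143844314973083
[-0. 20.] [119.6  97.8] 0.21488024294376373 [0.0597 0.0691 0.0234]
flap 21173 [646.4  18.2] [ 62.  162.3] 23.06 z [0.0563 0.0573 0.0583]
```

>>> servo_tool(
  moves=[
    [[0, 0, 0], [0, 0, 0.002], 0],
    [[0, 0, 0], [0, 0, 0], 0],
    [[0, 0, 0], [0, 0.004, 0], 0],
    [[0, 0, 0], [0, 0.004, 0], 0],
    [[0, 0, 0], [0, 0.004, 0], 0],
    [[0, 0, 0], [0, 0, 0], 0],
    [[0, 0, 0], [0, 0, 0], 0],
  ],
)

```text
time: 18.25
ee_pos: [0.5516, 0.006, 0.0649]
tcp_rot: [-180.0, -0.0, 99.7]
wrist_force: [0.4, 0.3, -2.6]
opening: 0.0085
grasp_force: 79.1
```

>>> servo_tool(
  moves=[
    [[0, 0, 0], [0, 0.003, -0.0005], 0],
    [[0, 0, 0], [0, 0.003, 0], 0],
    [[0, 0, 0], [0, 0.003, 0], 0],
    [[0, 0, 0], [0, 0.003, 0], 0],
    [[0, 0, 0], [0, 0, 0], 0],
    [[0, 0, 0], [0, 0, 0], 0],
  ],
)

```text
time: 18.85
ee_pos: [0.5634, 0.008, 0.0655]
tcp_rot: [-180.0, -0.0, 99.7]
wrist_force: [0.1, -0.2, -1.4]
opening: 0.0084
grasp_force: 79.1
```

```bash
python3 hs.py q.png
```

```text
[0.5634 0.008  0.0655] [-179.99   -0.     99.74] [ 0.1 -0.2 -1.4] 79.08424258232117
leaf n 22724 tilt deg about y,x [-0.11  0.17] z0 0.016109537209718087
[ 0.2 16.3] [ 90.1 118.8] 89.9789810180664 [0.0597 0.0614 0.0231]
flap 28375 [657.1  27.8] [ 73. 141.] 10.06 z [0.0563 0.0573 0.0585]
```

View pics/q.png

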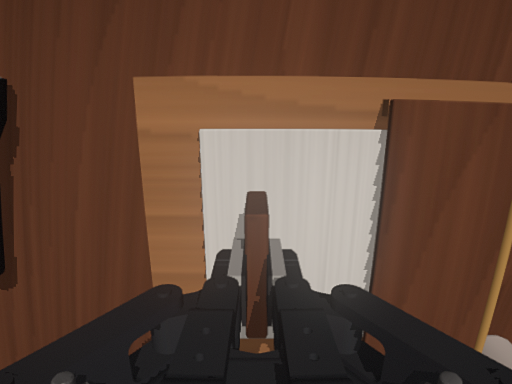

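The strip edge is now under the flap (about px x=385), and the flap height is unchanged. Advancing another 16 mm.

>>> servo_tool(
  moves=[
    [[0, 0, 0], [0, 0.003, 0], 0],
    [[0, 0, 0], [0, 0.003, 0], 0],
    [[0, 0, 0], [0, 0.003, 0], 0],
    [[0, 0, 0], [0, 0.003, 0], 0],
    [[0, 0, 0], [0, 0.003, 0], 0],
    [[0, 0, 0], [0, 0.002, 0], 0],
    [[0, 0, 0], [0, 0, 0], 0],
    [[0, 0, 0], [0, 0, 0], 0],
  ],
)

```text
time: 19.7
ee_pos: [0.5801, 0.0109, 0.0655]
tcp_rot: [-180.0, -0.0, 99.7]
wrist_force: [0.3, -0.6, -1.6]
opening: 0.0086
grasp_force: 79.1
```

```bash
python3 hs.py r.png
```

```text
[0.5801 0.0109 0.0655] [-179.99   -0.     99.73] [ 0.3 -0.6 -1.6] 79.08454656600952
leaf n 17531 tilt deg about y,x [-0.1   0.11] z0 0.016116981342966998
[-0.2  7.5] [119.9  72.7] 0.04226948320865631 [0.0597 0.0439 0.0205]
flap 29823 [657.4  28.1] [ 73.1 140.2] 9.77 z [0.0564 0.0574 0.0588]
```

>>> servo_tool(
  moves=[
    [[0, 0, 0], [0, 0, 0.002], 0],
    [[0, 0, 0], [0, 0, 0.002], 0],
    [[0, 0, 0], [0, 0, 0.002], 0],
    [[0, 0, 0], [0, 0, 0.002], 0],
    [[0, 0, 0], [0, 0, 0], 0],
    [[0, 0, 0], [0, 0, 0], 0],
  ],
)

```text
time: 20.35
ee_pos: [0.5804, 0.0109, 0.0645]
tcp_rot: [179.7, 0.0, 99.7]
wrist_force: [-21.8, -0.9, 47.1]
opening: 0.0081
grasp_force: 86.2
```

>>> servo_tool(
  moves=[
    [[0, 0, 0], [0, 0, -0.002], 0],
    [[0, 0, 0], [0, 0, -0.0015], 0],
    [[0, 0, 0], [0, 0, 0], 0],
    [[0, 0, 0], [0, 0, 0], 0],
    [[0, 0, 0], [0, 0, 0], 0],
  ],
)

```text
time: 20.85
ee_pos: [0.5803, 0.0109, 0.0645]
tcp_rot: [179.8, 0.0, 99.7]
wrist_force: [-9.8, -0.4, 22.8]
opening: 0.0082
grasp_force: 82.7
```

```bash
python3 hs.py s.png; python3 - <<'E'
from workcell import *
o=get_obs();print(o['ee_pos'],o['wrist_force'],o['grasp_force'],o['qd'])
E
```

```text
[0.5803 0.0109 0.0645] [1.7984e+02 3.0000e-02 9.9730e+01] [-9.8 -0.4 22.8] 82.67160415649414
leaf n 17580 tilt deg about y,x [-0.05  0.22] z0 0.01606708409949072
[-0.3  7.6] [ 72.9 119.8] 89.99021911621094 [0.0596 0.044  0.0197]
flap 29988 [657.5  28.4] [ 73.1 139.6] 9.79 z [0.0564 0.0574 0.0588]
[0.58031288 0.01086551 0.06449437] [-10.28969631  -1.00946178  21.51101628] 82.67074227333069 [-0.01011153  0.04774823 -0.01493416 -0.03449091 -0.03469275  0.06771795]
```

```bash
python3 -c "
from workcell import *
print(job_done())"
```

```text
the job is handed in; nothing more can be done
None
```

I've handed the job in, but no verdict came back. By my last measurements, both batteries stand fully down in their pockets (left first, then right). The strip's edge is about 22–24 mm under the flap, the flap stayed down, and the gripper is still pressing the strip flat on the keeper with about 22 N.

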